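# Set the drag cap of the tape winder

### The arm

A 6-joint arm with a two-finger parallel gripper is mounted at the origin on a cart in front of the work surface, level with it; the furniture and walls round the work are solid. World frame = base frame: x ahead of the robot, y to its left, z up, the work surface at z = 0. Lengths are in m, angles in rad, forces in N, time in s.
With the tool pointing down it reaches from about 0.35 to 0.775 m from the base axis. Payload 7.3 kg.
Tool frame: the origin (TCP) lies on the centre line of the jaws, within the pads' length; the fingertips stand 17 mm ahead of it and the grasp point (between the pads) lies 2 mm behind it (robot.tip_extent is the distance from the TCP to the fingertips, in m); z points along the fingers, y is the line along which they close (so a half turn about z gives the same grasp; the last joint's range is limited). The gripper opens to 92 mm and grips with 3 to 60 N. Pads are 19 mm wide; open, the fingers measure 130 mm over their backs; the gripper's body (75 mm by 190 mm) begins 47 mm behind the grasp point.
Start: joints at [1.11, 0.342, 1.524, -0, 1.275, -0.146], TCP at [0.163, 0.499, 0.244] pointing down, gripper open.
Joint ranges: [-2.53, 2.53], [-0.77, 2.02], [0.04, 2.7], [-1, 4.14], [0.28, 2.66], [-3.11, 3.11]. Speed limits (rad/s): [2.57, 2.57, 3.14, 3.14, 3.14, 3.14].

### API

Orientations are given as [roll, pitch, yaw] about the fixed x, y, z axes, in that order (R = Rz(yaw) Ry(pitch) Rx(roll)).
In Python, from cell import robot gives the robot as it stands.
- The arm moves only by the tool step_arm, never from a script. Its argument "motion" is a list of rows, each a list of 2 entries, a list of its own where there are three numbers: the shift along the tool's x, y, z in units of 60 mm (1.0 is 60 mm), then the turn about the tool's z in rad. In form: [[[x, y, z], spin], ...]. A call has 1 to 10 rows; each row is the pose to reach, as a shift and turn from the pose commanded when the call began, along the tool's axes at that moment; what a row does not reach only later rows make up. A row lasts 1/8 s, in which the tool goes at most 62.5 mm and 10.7 degrees, less where a joint would pass 70% of its speed; a pose out of reach is approached as far as the arm can. A call with a gripper value outside its range is refused whole. "hand" is the closure in counts, from 0 (fully open) to 255 (shut), set as the call begins (left out, the last holds). The fingers move at their own pace and stop on an object; "squeeze" is the grip in N (left out, the last holds). Time passes only in rows, so rows that repeat a pose let the fingers close. It gives the time, the measured TCP pose, the force, the opening and the grip force at its end, in the units of the state.
- robot.observe(): the state, without advancing time (a new reading comes with each control period).
- robot.read_camera(name): name is "side" or "top"; returns a dict with "pixels" (480x640x3 uint8, red, green, blue), "intrinsics" (3x3 intrinsics, pixels), "k1" (the pictures are not rectified: a ray, as slopes to the right and down, at radius r is drawn at 1 + k1 r^2 times it, then the intrinsics apply), "xyz" and "rotation" of the camera in the world. Camera axes: x right, y up, looking along -z (the intrinsics and any distortion apply to the point x, -y, -z); pixel columns grow to the right and rows downward; lengths in m; the calibration is good to about 2 mm. A picture is of the moment at which its call begins. There is no depth.
- robot.hand_in(): hands the job in; it is judged then, once.
The state is a dict: "time": time; "qpos": joint angles; "qvel": joint speeds; "joint_efforts": joint torques, N m; "tool_pos": TCP position; "tool_rot": TCP orientation; "contact_force": force on the tool from outside, world axes, zero at the start; "torque": the same for the moment, N m; "opening": finger opening in m; "grip_force": force on a finger pad.
Only numpy, scipy, OpenCV 4.12 (cv2) and the standard library are available. Lean on these libraries where they do the work, as an engineer would, in place of code of your own. Each camera call takes 0.05 s, during which the arm holds its last target. There are 200 camera calls.

### The job

The tape winder's drag cap has to be reset: lift the roll of blue tape straight up off the winder's spindle and set it down on the cork mat, resting flat on one of its end faces, so that the cap is free to reach. Then screw the black knurled cap on the spindle down (clockwise from above) until it bottoms out, back it off a quarter turn, and finish while still holding the cap there in the fingers so that it can be locked from below. Leave the two bottles and the two dark dipper cups where they stand.

Things in the scene. Friction and masses are not known exactly. Their poses are not given: they have to be found in the camera images.
- winder: Tape winder fixed to the table: grey round foot 104 mm across, on it a bare aluminium turntable disc 92 mm across whose top is 30 mm above the table (it does not turn); in its centre an upright spindle, a steel shoulder 20 mm across from 30 to 42 mm height, then a thread that carries the cap. Origin: on the spindle's axis, at table level; z up.
- tape_roll: Roll of blue tape on a card core, loose, 54 mm outside diameter, 33 mm bore, 38 mm tall, about 60 g. It starts standing on the turntable round the spindle and hides the cap, whose top is level with the roll's upper rim to within about 3 mm. Origin: centre of its underside; z along its axis.
- tape_mid (a point): Centre of the tape roll, on its axis, 19 mm above its underside.
- cap_grip (a point): Point on the axis of the black knurled drag cap at the height to grip it, 17 mm above its lower face and 9 mm below its top. The cap is 24 mm across and 26 mm tall, with a white index line on top and down one side; its lower face is 42 mm above the table when bottomed, so this point is then 59 mm above the table. Its x axis points along the white line and turns with the cap.
- cap (a joint): Turn of the drag cap in rad: 0 when it is bottomed on the shoulder, growing as it is backed off (counter-clockwise seen from above, right-hand thread, rising 4 mm a turn). It starts 2.1 to 2.9 rad above bottom, stops at 4.2 rad, cannot come off, turns with about 0.04 N m of friction and stays where it is left.
- mat: Square cork mat fixed to the table, 150 x 150 mm, 3 mm thick. Origin: centre of its underside, at table level.
- oil_bottle: Amber oil bottle with black cap, 49x67x170 mm, standing behind the work; bystander. Origin: centre of its underside.
- glaze_bottle: Small dark red bottle with black cap, 37x37x86 mm; bystander. Origin: centre of its underside.
- dipper_0: Dark waisted metal cup (dipper), 45x45x26 mm; bystander. Origin: centre of its underside.
- dipper_1: A second dark dipper cup, 45x45x26 mm; bystander. Origin: centre of its underside.
Things that resemble listed ones, but are neither listed nor needed, are in the scene too. There is more than one size of the tape_roll; the job needs the smaller.

How it is judged:
On the way, in this order (a step that is already met when the one before it is completed fails the run):
1. the tape roll has been lifted clear of the spindle (z of tape_roll in the frame of winder above 0.066 m), for 0.1 s.
2. the tape roll rests flat on the cork mat and is let go (horizontal distance between tape_mid and mat below 0.055 m and z of tape_mid in the frame of mat between 0.017 and 0.027 m and (angle between tape_roll's own z axis and vertical below 0.1 rad or angle between tape_roll's own z axis and vertical above 3.04 rad) and contact force between the fingers and tape_roll below 0.1 N and linear speed of tape_roll below 0.03 m/s), for 0.2 s.
3. the cap is screwed down until it bottoms out (value of joint cap below 0.1 rad), for 0.1 s.
At the end, for the whole second after the job is handed in: The cap stands a quarter turn (1.25 to 1.9 rad) above bottom, still, and the fingers are holding it with at least 3 N; the tape roll lies flat on the cork mat, its centre within 55 mm of the mat's centre, let go and at rest (all of step 2 and value of joint cap between 1.25 and 1.9 rad and velocity of joint cap between -0.1 and 0.1 rad/s and contact force between the fingers and cap above 3 N); the arm keeps its last pose, push and grip.
It fails at once if a bottle or a dipper cup is moved by more than 25 mm (distance of any of oil_bottle, glaze_bottle, dipper_0, dipper_1 from where it was at the start of the episode above 0.025 m).
It also fails if it takes over 72 s, if anything falls off the work surface, if the arm or the gripper's body presses on something with over 40 N, if the wrist force passes 120 N, or if a joint passes its speed limit or range.

## Working session

There is one attempt and no reset: what is moved stays moved. The work goes in short steps, Python scripts to look and compute and a tool call to move; the robot and the scene stay as the last step left them, time stands still between calls to the robot, and variables do not carry over. Pictures are saved under pics/ and viewed, at most 10 in all, crops included, and the job is handed in when it is done.

Besides the shell and the picture viewer there is one more tool, called after "Emit:" by a JSON object that holds its "op" and its "data". step_arm: Moves the arm, as the interface text tells. Its arguments: {"type":"object","properties":{"motion":{"type":"array"},"hand":{"type":"number"},"squeeze":{"type":"number"}},"required":["motion"]}

```bash
mkdir -p pics
cat > h.py <<'E'
import numpy as np, cv2
from cell import robot
def ray(c,u,v):
    K=np.array(c["intrinsics"],float); d=cv2.undistortPoints(np.array([[[u,v]]],float),K,np.array([c["k1"],0,0,0.]))[0,0]
    # k1 convention: drawn = ray*(1+k1 r^2) (opencv forward model)
    R=np.array(c["rotation"]).reshape(3,3) if np.size(c["rotation"])==9 else None
    if R is None:
        from scipy.spatial.transform import Rotation as S; R=S.from_euler('xyz',c["rotation"]).as_matrix()
    return np.array(c["xyz"]),R@np.array([d[0],-d[1],-1.])
def plane(c,u,v,z):
    o,d=ray(c,u,v); return o+d*(z-o[2])/d[2]
def proj(c,P):
    from scipy.spatial.transform import Rotation as S
    R=np.array(c["rotation"]); R=R.reshape(3,3) if R.size==9 else S.from_euler('xyz',R).as_matrix()
    p=R.T@(np.array(P)-np.array(c["xyz"])); x,y=p[0]/-p[2],-p[1]/-p[2]; f=1+c["k1"]*(x*x+y*y)
    K=np.array(c["intrinsics"]); return K[0,0]*x*f+K[0,2],K[1,1]*y*f+K[1,2]
def snap(n,fn=None):
    c=robot.read_camera(n)
    if fn: cv2.imwrite("pics/"+fn,c["pixels"][:,:,::-1])
    return c
E
python3 - <<'E'
from h import *
for n in("top","side"):
    c=snap(n,n+"0.png"); print(n,c["xyz"],c["rotation"],c["k1"],np.array(c["intrinsics"]).tolist())
print(robot.observe())
E
```

```text
top [ 0.30952178 -0.12359814  1.43461801] [ 0.18920832 -0.01568206 -1.56238178] -0.1322554279109387 [[573.6093131352492, 0.0, 305.13870737269525], [0.0, 573.6093131352492, 235.45736003504476], [0.0, 0.0, 1.0]]
side [ 0.49533934 -0.75917459  0.65237812] [ 0.85597501  0.01297125 -0.13091389] -0.00839436460088093 [[456.35773682403607, 0.0, 317.3571616276983], [0.0, 456.35773682403607, 239.95495161452664], [0.0, 0.0, 1.0]]
{'time': 0.1, 'qpos': array([ 1.11001706e+00,  3.42646655e-01,  1.52488545e+00,  4.48195795e-07,
        1.27537948e+00, -1.46007034e-01]), 'qvel': array([-1.28145095e-03, -1.24343415e-03, -1.92351668e-03,  1.05349581e-03,
       -5.70424963e-04, -4.60595395e-05]), 'joint_efforts': array([ 1.73279925e-03, -4.32006025e+01, -2.44696909e+01,  7.17579480e-02,
        5.25363476e-02, -9.31564756e-06]), 'tool_pos': array([0.16237929, 0.49892309, 0.24313033]), 'tool_rot': array([-3.14028781e+00, -1.92314331e-04,  2.82682016e+00]), 'contact_force': array([-0.08168066, -0.24101797, -0.3205016 ]), 'torque': array([ 0.0086886 , -0.0138211 ,  0.04190284]), 'grip_force': 0.0, 'opening': 0.0919287248118749}
```

View pics/top0.png

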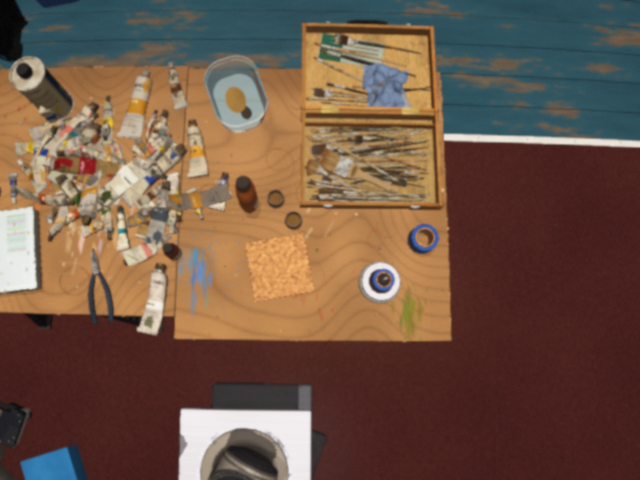

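View pics/side0.png

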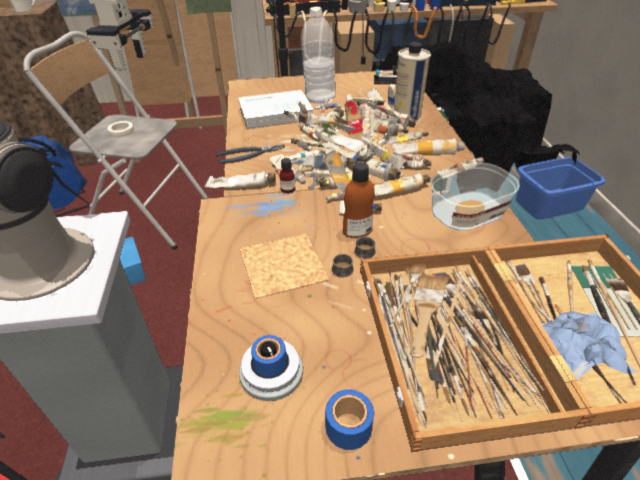

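The top view shows the winder with the small roll at about (382,280), the larger decoy roll at (424,238), the mat at (280,267) and the dippers at (275,198) and (293,220). The side view shows the roll at (268,355), the decoy at (350,418) and the mat at (283,264).

Run:
```python
from h import *
def blob(m,near,close=0):
    m=m.astype(np.uint8)
    if close: m=cv2.morphologyEx(m,cv2.MORPH_CLOSE,np.ones((close,close),np.uint8))
    n,l,s,ce=cv2.connectedComponentsWithStats(m)
    i=min((i for i in range(1,n) if s[i,4]>60),key=lambda i:np.hypot(*(ce[i]-near)))
    return l==i,s[i],ce[i]
C={n:snap(n) for n in("top","side")}
for n,near,mat in(("top",(381,281),(280,267)),("side",(268,358),(283,264))):
    c=C[n];hsv=cv2.cvtColor(c["pixels"],cv2.COLOR_RGB2HSV);H,S,V=cv2.split(hsv)
    roi=np.zeros(H.shape,bool);roi[near[1]-50:near[1]+50,near[0]-50:near[0]+50]=1
    b,s,ce=blob((H>100)&(H<130)&(S>120)&roi,near,9)
    print(n,"roll",s,ce)
    (ex,ey),ax,an=cv2.fitEllipse(cv2.convexHull(np.argwhere(b)[:,::-1].astype(np.int32)))
    print(" ellipse",ex,ey,ax,an, [plane(c,ex,ey,z).round(4).tolist() for z in(.049,.068)])
    w=(S<60)&(V>120)&roi; b2,s2,ce2=blob(w|b,near,3)
    e=cv2.fitEllipse(cv2.convexHull(np.argwhere(b2)[:,::-1].astype(np.int32)));print(" foot",s2,e,plane(c,*e[0],.015 if n=="side" else .02).round(4))
    m=(H>8)&(H<22)&(V>185); roi[:]=0;roi[mat[1]-45:mat[1]+45,mat[0]-55:mat[0]+55]=1
    b3,s3,ce3=blob(m&roi,mat,5);r=cv2.minAreaRect(np.argwhere(b3)[:,::-1].astype(np.int32));print(" mat",s3,r,plane(c,*ce3,.003).round(4),plane(c,*r[0],.003).round(4))
    cv2.imwrite(f"pics/m_{n}.png",np.hstack([b*255,b2*255,b3*255]).astype(np.uint8)[::1])
t=cv2.resize(C["top"]["pixels"][240:320,340:440],(500,400),interpolation=cv2.INTER_CUBIC)
s=cv2.resize(C["side"]["pixels"][325:405,225:315],(450,400),interpolation=cv2.INTER_CUBIC)
cv2.imwrite("pics/z.png",np.hstack([t,s])[:,:790,::-1])
# hand visible? and dippers
print([proj(C["top"],p) for p in([.163,.499,.244],)], [plane(C["top"],u,v,.02).round(3).tolist() for u,v in((293,220),(275,198),(246,193),(424,238))])
```

```text
top roll [373 270  18  21  99] [379.1010101  281.95959596]
 ellipse 382.338134765625 279.7455749511719 (19.96647834777832, 20.712106704711914) 171.02664184570312 [[0.4673, -0.3322, 0.049], [0.4652, -0.3293, 0.068]]
 foot [ 360  262   40   41 1065] ((379.4390869140625, 281.780517578125), (40.349365234375, 40.537357330322266), 123.56607055664062) [ 0.4655 -0.3292  0.02  ]
 mat [ 225  222  110   90 7655] ((279.4999694824219, 266.5), (88.99998474121094, 108.99998474121094), 90.0) [ 0.4987 -0.078   0.003 ] [ 0.5037 -0.0799  0.003 ]
side roll [252 336  35  41 723] [269.56846473 360.34716459]
 ellipse 268.8563537597656 355.7374572753906 (35.696964263916016, 42.00120162963867) 178.49342346191406 [[0.4672, -0.3318, 0.049], [0.4681, -0.3452, 0.068]]
 foot [ 239  334   64   67 2733] ((269.9914245605469, 367.6495361328125), (61.65864562988281, 65.44375610351562), 26.15358543395996) [ 0.4663 -0.3307  0.015 ]
 mat [ 228  219  110   90 9791] ((282.5, 263.5), (108.99998474121094, 88.99998474121094), -0.0) [ 0.5031 -0.0787  0.003 ] [ 0.5042 -0.0789  0.003 ]
[(np.float64(-1.8919836204613603), np.float64(407.9090764527675))] [[0.62, -0.113, 0.02], [0.677, -0.066, 0.02], [0.689, 0.008, 0.02], [0.578, -0.445, 0.02]]
```

View pics/z.png

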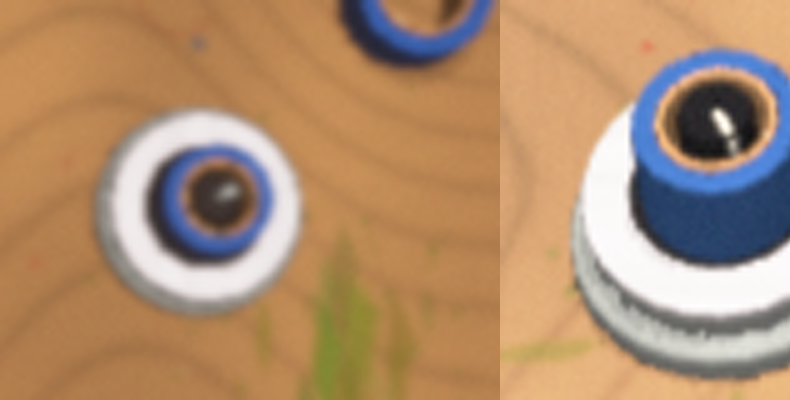

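The zoom shows the rim ring centred at top pixel (383.6,279.8), the disc at (381.2,277.4) and the cap centre at side pixel (268.4,348.4). The white index line points to the upper right in the top view.

Run:
```python
from h import *
t=snap("top");s=snap("side")
print("ring top",plane(t,383.6,279.8,.068),"disc",plane(t,381.2,277.4,.03),"side cap",plane(s,268.4,348.4,.068))
print("mat",plane(t,280,267,.003),plane(s,283,264,.003))
o1,d1=ray(t,383.6,279.8);o2,d2=ray(s,268.4,348.4)
A=np.stack([d1,-d2],1);k=np.linalg.lstsq(A,o2-o1,rcond=None)[0];print(o1+d1*k[0],o2+d2*k[1])
st=robot.observe();from scipy.spatial.transform import Rotation as R
M=R.from_euler('xyz',st["tool_rot"]).as_matrix();print(M.round(4).tolist())
for P in([.466,-.3305,.2],): print("shift units",M.T@(np.array(P)-st["tool_pos"])/.06)
```

```text
ring top [ 0.46506763 -0.3323462   0.068     ] disc [ 0.47531055 -0.33226371  0.03      ] side cap [ 0.46806166 -0.33178115  0.068     ]
mat [ 0.5024019  -0.08119775  0.003     ] [ 0.50515617 -0.08054925  0.003     ]
[ 0.46508857 -0.33237431  0.06781599] [ 0.46806503 -0.33183398  0.06807223]
[[-0.9509, 0.3096, -0.0002], [0.3096, 0.9509, -0.0004], [0.0, -0.0004, -1.0]]
shift units [ -9.09062472 -11.58128694   0.72973427]
```

Emit:
{"op": "step_arm", "data": {"motion": [[[-5.9, -4.2, 0], 0], [[-5.9, -4.2, 0], 0], [[-5.9, -4.2, 0], 0], [[-5.9, -4.2, 0], 0], [[-5.9, -4.2, 0], 0], [[-5.9, -4.2, 0], 0], [[-5.9, -4.2, 0], 0], [[-5.9, -4.2, 0], 0], [[-9.1, -11.6, 0], 0], [[-9.1, -11.6, 0], 0]], "hand": 0, "squeeze": 15}}

```text
time: 1.55
tool_pos: [0.4324, 0.0256, 0.2437]
tool_rot: [3.141, -0.0, 2.83]
contact_force: [0.7, 0.4, 0.9]
opening: 0.092
grip_force: 0.0
```

Emit:
{"op": "step_arm", "data": {"motion": [[[-2.3, -5.4, 1], 0], [[-2.3, -5.4, 1], 0], [[-2.3, -5.4, 1], 0], [[-2.3, -5.4, 1], 0], [[-2.3, -5.4, 1], 0], [[-2.3, -5.4, 1], 0], [[-2.3, -5.4, 1], 0], [[-2.3, -5.4, 1], 0], [[-2.3, -5.4, 1], 0], [[-2.3, -5.4, 1], 0]]}}

```text
time: 2.8
tool_pos: [0.464, -0.3241, 0.1842]
tool_rot: [-3.142, 0.001, 2.828]
contact_force: [-0.1, -0.3, -0.4]
opening: 0.0915
grip_force: 0.0
```

```bash
cat > d.py <<'E'
import sys
from h import *
from scipy.spatial.transform import Rotation as R
st=robot.observe();M=R.from_euler('xyz',st["tool_rot"]).as_matrix()
P=np.array([float(a) for a in sys.argv[1:4]])
print("pos",st["tool_pos"].round(4),"rot",st["tool_rot"].round(4),"q6",st["qpos"][5].round(3),"shift",(M.T@(P-st["tool_pos"])/.06).round(3))
E
python3 d.py .4667 -.332 .15
```

```text
pos [ 0.464  -0.3241  0.1842] rot [-3.1415e+00  6.0000e-04  2.8283e+00] q6 -2.003 shift [-0.082 -0.111  0.571]
```

Emit:
{"op": "step_arm", "data": {"motion": [[[-0.08, -0.11, 0.5], 0], [[-0.08, -0.11, 1.2], 0], [[-0.08, -0.11, 1.2], 0], [[-0.08, -0.11, 1.2], 0]]}}

```text
time: 3.3
tool_pos: [0.4669, -0.3332, 0.1132]
tool_rot: [-3.141, 0.002, 2.827]
contact_force: [0.5, 0.0, 0.5]
opening: 0.092
grip_force: 0.0
```

```bash
python3 d.py .4667 -.332 .053
python3 - <<'E'
from h import *
c=snap("side");cv2.imwrite("pics/s1.png",cv2.resize(c["pixels"][250:420,170:370],(800,600))[:,:,::-1])
E
```

```text
pos [ 0.4669 -0.3332  0.1132] rot [-3.1409e+00  1.7000e-03  2.8273e+00] q6 -2.01 shift [0.011 0.019 1.003]
```

View pics/s1.png

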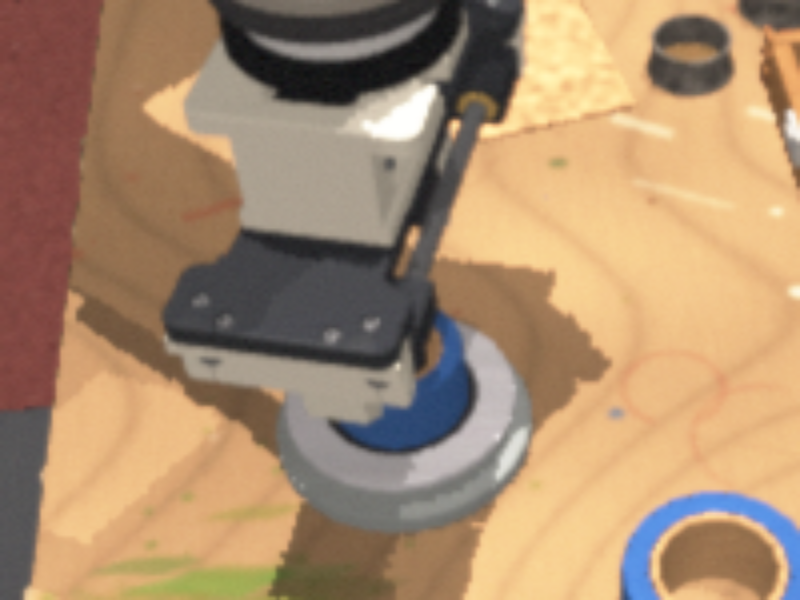

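The side view shows the jaws above the roll and in line with it. I'll descend, grip and check.

Emit:
{"op": "step_arm", "data": {"motion": [[[0, 0.02, 0.5], 0], [[0, 0.02, 1.0], 0], [[0, 0.02, 1.0], 0], [[0, 0.02, 1.0], 0]]}}

```text
time: 3.85
tool_pos: [0.4675, -0.3327, 0.0536]
tool_rot: [-3.14, 0.003, 2.827]
contact_force: [-0.0, -0.9, 0.4]
opening: 0.0922
grip_force: 0.0
```

Emit:
{"op": "step_arm", "data": {"motion": [[[0, 0, 0], 0], [[0, 0, 0], 0], [[0, 0, 0], 0], [[0, 0, 0], 0], [[0, 0, 0], 0], [[0, 0, 0], 0]], "hand": 255, "squeeze": 15}}

```text
time: 4.6
tool_pos: [0.4666, -0.3319, 0.0518]
tool_rot: [3.142, 0.0, 2.827]
contact_force: [-0.9, 0.9, 2.0]
opening: 0.0546
grip_force: 15.0
```

Emit:
{"op": "step_arm", "data": {"motion": [[[0, 0, -0.1], 0], [[0, 0, -0.3], 0], [[0, 0, -0.5], 0], [[0, 0, -0.7], 0], [[0, 0, -0.9], 0], [[0, 0, -1.1], 0], [[0, 0, -1.3], 0], [[0, 0, -1.5], 0], [[0, 0, -1.5], 0], [[0, 0, -1.5], 0]]}}

```text
time: 5.85
tool_pos: [0.4664, -0.3317, 0.1414]
tool_rot: [3.141, -0.001, 2.827]
contact_force: [0.9, -1.1, -0.6]
opening: 0.0544
grip_force: 15.0
```

```bash
python3 d.py .5 -.081 .141
python3 - <<'E'
from h import *
c=snap("side");cv2.imwrite("pics/s2.png",cv2.resize(c["pixels"][230:400,170:370],(800,600))[:,:,::-1])
E
```

```text
pos [ 0.4664 -0.3317  0.1414] rot [ 3.1413e+00 -6.0000e-04  2.8268e+00] q6 -2.008 shift [0.761 4.147 0.008]
```

View pics/s2.png

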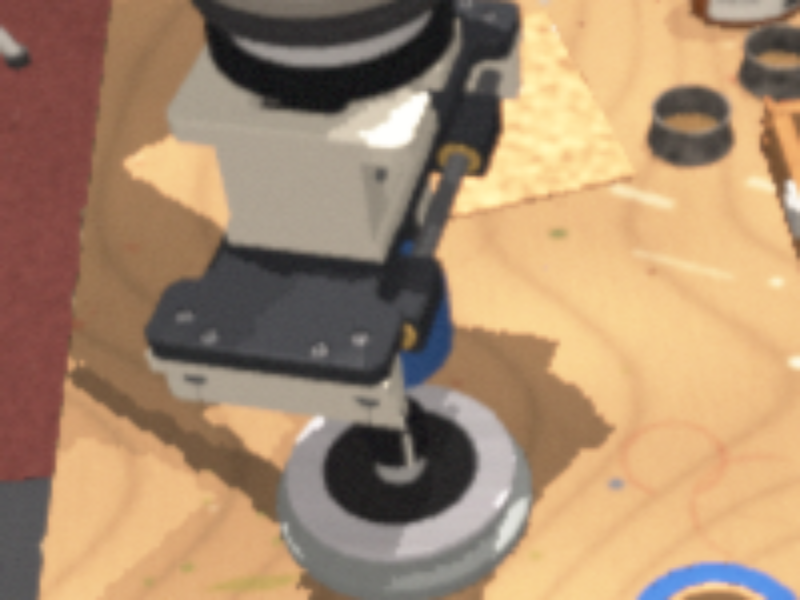

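The roll is in the jaws, clear of the spindle, and the cap is exposed. I'll carry it to the mat.

Emit:
{"op": "step_arm", "data": {"motion": [[[0.1, 0.7, 0], 0], [[0.25, 1.4, 0], 0], [[0.4, 2.1, 0], 0], [[0.5, 2.8, 0], 0], [[0.65, 3.5, 0], 0], [[0.76, 4.15, 0.3], 0], [[0.76, 4.15, 0.7], 0], [[0.76, 4.15, 1.1], 0], [[0.76, 4.15, 1.5], 0], [[0.76, 4.15, 1.5], 0]]}}

```text
time: 7.15
tool_pos: [0.4989, -0.0805, 0.05]
tool_rot: [3.142, -0.005, 2.827]
contact_force: [-0.5, -0.6, 0.2]
opening: 0.0544
grip_force: 15.0
```

```bash
python3 d.py .5 -.081 .0255
```

```text
pos [ 0.4989 -0.0805  0.05  ] rot [ 3.1415 -0.0047  2.8269] q6 -1.568 shift [-0.022 -0.002  0.408]
```

Emit:
{"op": "step_arm", "data": {"motion": [[[0, 0, 0.15], 0], [[0, 0, 0.25], 0], [[0, 0, 0.33], 0], [[0, 0, 0.38], 0], [[0, 0, 0.4], 0], [[0, 0, 0.41], 0], [[0, 0, 0.41], 0]]}}

```text
time: 8.02
tool_pos: [0.5004, -0.081, 0.0272]
tool_rot: [3.142, 0.0, 2.827]
contact_force: [0.5, 0.6, -0.2]
opening: 0.0543
grip_force: 15.0
```

Emit:
{"op": "step_arm", "data": {"motion": [[[0, 0, 0.02], 0], [[0, 0, 0.03], 0], [[0, 0, 0.04], 0], [[0, 0, 0.04], 0]]}}

```text
time: 8.52
tool_pos: [0.5003, -0.081, 0.0248]
tool_rot: [3.142, 0.0, 2.827]
contact_force: [-0.9, 0.5, 0.8]
opening: 0.0547
grip_force: 15.0
```

Emit:
{"op": "step_arm", "data": {"motion": [[[0, 0, 0], 0], [[0, 0, 0], 0], [[0, 0, 0], 0], [[0, 0, 0], 0], [[0, 0, 0], 0], [[0, 0, -0.3], 0], [[0, 0, -0.8], 0], [[0, 0, -1.5], 0], [[0, 0, -1.9], 0], [[0, 0, -1.9], 0]], "hand": 0}}

```text
time: 9.78
tool_pos: [0.5013, -0.0813, 0.1403]
tool_rot: [3.141, 0.004, 2.827]
contact_force: [0.4, 0.5, -0.2]
opening: 0.0919
grip_force: 0.0
```

```bash
python3 d.py .4667 -.332 .141
```

```text
pos [ 0.5013 -0.0813  0.1403] rot [3.1415 0.0042 2.8268] q6 -1.568 shift [-0.745 -4.152 -0.008]
```

Run:
```python
from h import *
t=snap("top");s=snap("side")
a=cv2.resize(t["pixels"][250:310,350:410],(400,400),interpolation=cv2.INTER_CUBIC)
b=cv2.resize(s["pixels"][335:405,235:305],(400,400),interpolation=cv2.INTER_CUBIC)
cv2.imwrite("pics/cap.png",np.hstack([a,b])[:,:,::-1])
for c,(x,y) in((t,(382,279)),(s,(269,352))):
    g=c["pixels"][y-18:y+18,x-18:x+18].max(2); print(c["xyz"][0], np.argwhere(g<70)[:,::-1].mean(0)+[x-18,y-18],(g<70).sum())
```

```text
0.3095217783889303 [380.16918429 281.04833837] 331
0.4953393382779585 [269.27316294 358.24920128] 626
```

View pics/cap.png

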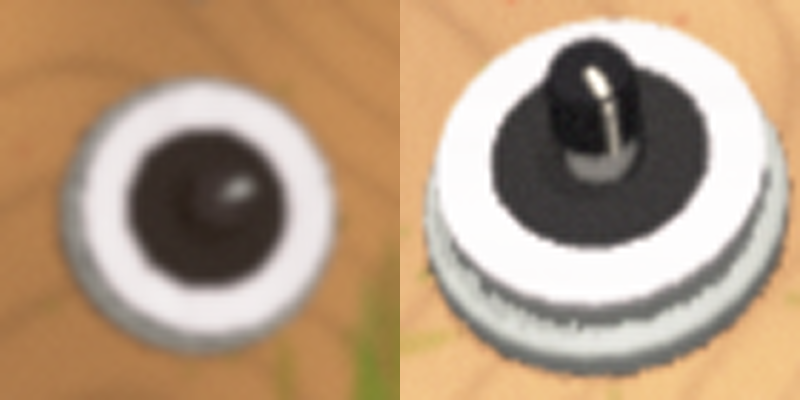

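The cap and its white line are clearly visible. The dark ring on the disc is centred at top pixel (381.2,281.1) and side pixel (270.3,362.9), and the cap top is at side pixel (268.8,349.5).

```bash
python3 - <<'E'
from h import *
t=snap("top");s=snap("side")
print(plane(t,381.2,281.1,.03),plane(s,270.3,362.9,.03),plane(s,268.3,349,.0697))
E
python3 d.py .4667 -.332 .141
```

```text
[ 0.46612254 -0.33213561  0.03      ] [ 0.46789063 -0.33214548  0.03      ] [ 0.46793355 -0.33410707  0.0697    ]
pos [ 0.4995 -0.0808  0.1374] rot [ 3.1415e+00 -2.5000e-03  2.8267e+00] q6 -1.568 shift [-0.776 -4.151 -0.063]
```

Emit:
{"op": "step_arm", "data": {"motion": [[[-0.1, -0.7, 0], 0], [[-0.25, -1.4, 0], 0], [[-0.4, -2.2, 0], 0], [[-0.5, -3.0, 0], 0], [[-0.65, -3.7, 0], 0], [[-0.74, -4.15, 0], 0], [[-0.74, -4.15, 0], 0], [[-0.74, -4.15, 0], 0], [[-0.74, -4.15, 0], 0]]}}

```text
time: 11.1
tool_pos: [0.4655, -0.3303, 0.1383]
tool_rot: [3.141, -0.001, 2.828]
contact_force: [-0.2, 1.0, -0.7]
opening: 0.0915
grip_force: 0.0
```

```bash
python3 d.py .467 -.332 .063
python3 - <<'E'
from h import *
t=snap("top");s=snap("side")
a=cv2.resize(t["pixels"][225:305,235:335],(400,400),interpolation=cv2.INTER_CUBIC)
b=cv2.resize(s["pixels"][220:400,200:380],(400,400),interpolation=cv2.INTER_CUBIC)
cv2.imwrite("pics/chk.png",np.hstack([a,b])[:,:,::-1])
E
```

```text
pos [ 0.4655 -0.3303  0.1383] rot [ 3.1409e+00 -9.0000e-04  2.8281e+00] q6 -2.009 shift [-0.033 -0.021  1.256]
```

View pics/chk.png

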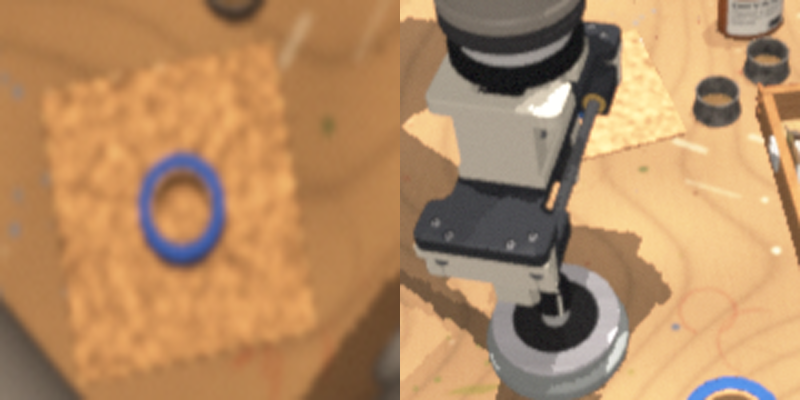

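The roll stands flat near the centre of the mat, and the dippers haven't moved. I'll descend onto the cap.

Emit:
{"op": "step_arm", "data": {"motion": [[[-0.03, -0.02, 0.5], 0], [[-0.03, -0.02, 0.9], 0], [[-0.03, -0.02, 1.2], 0], [[-0.03, -0.02, 1.3], 0], [[-0.03, -0.02, 1.3], 0], [[-0.03, -0.02, 1.3], 0], [[-0.03, -0.02, 1.3], 0]]}}

```text
time: 12.08
tool_pos: [0.4671, -0.3334, 0.0615]
tool_rot: [-3.141, 0.001, 2.827]
contact_force: [-0.3, 0.6, -0.3]
opening: 0.0915
grip_force: 0.0
```

Emit:
{"op": "step_arm", "data": {"motion": [[[0, 0, 0], 0], [[0, 0, 0], 0], [[0, 0, 0], 0], [[0, 0, 0], 0], [[0, 0, 0], 0], [[0, 0, 0], 0], [[0, 0, 0], 0], [[0, 0, 0], 0], [[0, 0, 0], 0], [[0, 0, 0], 0]], "hand": 255, "squeeze": 20}}

```text
time: 13.32
tool_pos: [0.4676, -0.3302, 0.0605]
tool_rot: [3.137, -0.001, 2.827]
contact_force: [5.7, 10.9, 2.1]
opening: 0.0226
grip_force: 20.0
```

```bash
cat > o.py <<'E'
from h import *
s=robot.observe()
for k in("tool_pos","tool_rot","qpos","contact_force","torque","opening","grip_force"): print(k,np.round(s[k],4))
E
python3 o.py
```

```text
tool_pos [ 0.4676 -0.3302  0.0605]
tool_rot [ 3.1369e+00 -9.0000e-04  2.8266e+00]
qpos [-0.7507  0.629   1.6061  0.0049  0.9093 -2.0096]
contact_force [ 5.7144 10.9484  2.084 ]
torque [ 1.811  -0.9147 -0.1119]
opening 0.0226
grip_force 20.0003
```

Emit:
{"op": "step_arm", "data": {"motion": [[[0, 0.02, 0], 0], [[0, 0.04, 0], 0], [[0, 0.04, 0], 0], [[0, 0.04, 0], 0]]}}

```text
time: 13.82
tool_pos: [0.4677, -0.3301, 0.0606]
tool_rot: [3.14, -0.0, 2.827]
contact_force: [2.7, 6.3, 1.4]
opening: 0.0224
grip_force: 20.0
```

```bash
python3 o.py
```

```text
tool_pos [ 0.4677 -0.3301  0.0606]
tool_rot [ 3.1401e+00 -3.0000e-04  2.8266e+00]
qpos [-7.4910e-01  6.2820e-01  1.6074e+00  1.6000e-03  9.0690e-01 -2.0059e+00]
contact_force [2.6797 6.3062 1.4127]
torque [ 0.9093 -0.4191 -0.0317]
opening 0.0224
grip_force 19.9999
```

Emit:
{"op": "step_arm", "data": {"motion": [[[0, 0.03, 0], 0], [[0, 0.05, 0], 0], [[0, 0.05, 0], 0.15], [[0, 0.05, 0.005], 0.3], [[0, 0.05, 0.005], 0.45], [[0, 0.05, 0.005], 0.6], [[0, 0.05, 0.01], 0.75], [[0, 0.05, 0.01], 0.9], [[0, 0.05, 0.01], 1.0], [[0, 0.05, 0.01], 1.0]]}}

```text
time: 15.08
tool_pos: [0.4667, -0.3309, 0.0601]
tool_rot: [-3.138, 0.003, 1.826]
contact_force: [-7.7, -10.2, -1.0]
opening: 0.0225
grip_force: 20.0
```

```bash
python3 o.py
```

```text
tool_pos [ 0.4667 -0.3309  0.0601]
tool_rot [-3.1384e+00  3.0000e-03  1.8256e+00]
qpos [-0.7485  0.628   1.6097 -0.0054  0.9031 -0.9999]
contact_force [ -7.6987 -10.1897  -1.0178]
torque [-1.7297  1.5236 -0.0226]
opening 0.0225
grip_force 20.0006
```

Emit:
{"op": "step_arm", "data": {"motion": [[[-0.02, -0.03, 0], 0], [[-0.04, -0.06, 0], 0], [[-0.04, -0.06, 0], 0], [[-0.04, -0.06, 0], 0]]}}

```text
time: 15.58
tool_pos: [0.4663, -0.3312, 0.0602]
tool_rot: [3.14, 0.001, 1.827]
contact_force: [4.7, 1.6, -2.1]
opening: 0.0224
grip_force: 20.0
```

```bash
python3 o.py
```

```text
tool_pos [ 0.4663 -0.3312  0.0602]
tool_rot [3.1403e+00 6.0000e-04 1.8270e+00]
qpos [-7.5190e-01  6.2720e-01  1.6110e+00  1.0000e-03  9.0210e-01 -1.0087e+00]
contact_force [ 4.7023  1.5585 -2.1386]
torque [ 0.0532 -0.8352 -0.0418]
opening 0.0224
grip_force 19.9987
```

Emit:
{"op": "step_arm", "data": {"motion": [[[0, 0.01, 0.005], 0.15], [[0, 0.01, 0.005], 0.3], [[0, 0.01, 0.005], 0.45], [[0, 0.01, 0.01], 0.6], [[0, 0.01, 0.01], 0.75], [[0, 0.01, 0.01], 0.9], [[0, 0.01, 0.01], 1.0], [[0, 0.01, 0.01], 1.0], [[0, 0.01, 0.01], 1.0]]}}

```text
time: 16.7
tool_pos: [0.465, -0.3307, 0.0593]
tool_rot: [-3.139, 0.001, 0.829]
contact_force: [-5.4, 0.8, 2.1]
opening: 0.0224
grip_force: 20.0
```

```bash
python3 o.py
```

```text
tool_pos [ 0.465  -0.3307  0.0593]
tool_rot [-3.1388e+00  8.0000e-04  8.2920e-01]
qpos [-7.5210e-01  6.2830e-01  1.6121e+00 -1.1000e-03  9.0390e-01 -9.9000e-03]
contact_force [-5.3849  0.772   2.05  ]
torque [ 0.0478  0.9979 -0.0273]
opening 0.0224
grip_force 20.0003
```

Emit:
{"op": "step_arm", "data": {"motion": [[[-0.02, -0.02, 0], 0.1], [[-0.02, -0.02, 0.003], 0.2], [[-0.02, -0.02, 0.003], 0.3], [[-0.02, -0.02, 0.003], 0.3]]}}

```text
time: 17.2
tool_pos: [0.4639, -0.3307, 0.0592]
tool_rot: [-3.14, 0.001, 0.53]
contact_force: [-3.2, 2.0, 2.7]
opening: 0.0225
grip_force: 20.0
```

```bash
python3 o.py
```

```text
tool_pos [ 0.4639 -0.3307  0.0592]
tool_rot [-3.1401e+00  7.0000e-04  5.2990e-01]
qpos [-7.5370e-01  6.2680e-01  1.6157e+00 -3.0000e-04  9.0070e-01  2.8740e-01]
contact_force [-3.2461  2.0308  2.6649]
torque [0.3296 0.724  0.2323]
opening 0.0225
grip_force 20.0009
```

Emit:
{"op": "step_arm", "data": {"motion": [[[0, 0, 0], 0.1], [[0, 0, 0.003], 0.2], [[0, 0, 0.003], 0.3], [[0, 0, 0.003], 0.3]]}}

```text
time: 17.7
tool_pos: [0.4636, -0.3301, 0.0589]
tool_rot: [-3.139, 0.002, 0.23]
contact_force: [-4.4, 4.5, 4.2]
opening: 0.0223
grip_force: 20.0
```

```bash
python3 o.py
```

```text
tool_pos [ 0.4636 -0.3301  0.0589]
tool_rot [-3.1389e+00  1.6000e-03  2.2980e-01]
qpos [-7.5350e-01  6.2680e-01  1.6165e+00  2.0000e-04  9.0140e-01  5.8730e-01]
contact_force [-4.3649  4.453   4.1667]
torque [0.6548 0.9072 0.2246]
opening 0.0223
grip_force 20.0009
```

Emit:
{"op": "step_arm", "data": {"motion": [[[0, 0, 0], 0.1], [[0, 0, 0.003], 0.2], [[0, 0, 0.003], 0.3], [[0, 0, 0.003], 0.3]]}}

```text
time: 18.2
tool_pos: [0.4636, -0.3294, 0.0587]
tool_rot: [-3.138, 0.003, -0.07]
contact_force: [-4.0, 7.4, 3.7]
opening: 0.0224
grip_force: 20.0
```

```bash
python3 o.py
```

```text
tool_pos [ 0.4636 -0.3294  0.0587]
tool_rot [-3.1384e+00  2.6000e-03 -7.0100e-02]
qpos [-7.529e-01  6.270e-01  1.617e+00  1.100e-03  9.016e-01  8.873e-01]
contact_force [-4.0284  7.3635  3.6629]
torque [1.0575 0.7724 0.2504]
opening 0.0224
grip_force 20.0009
```

Torque jumped to about 0.23 N m and stayed level, so the cap is bottomed and slipping in the fingers. Bottom came about 2.1–2.2 rad after the start. I'll back off a quarter turn.

Emit:
{"op": "step_arm", "data": {"motion": [[[0, -0.03, 0], 0], [[0, -0.03, 0], 0], [[0, -0.03, 0], -0.15], [[0, -0.03, 0], -0.3], [[0, -0.03, -0.005], -0.45], [[0, -0.03, -0.005], -0.6], [[0, -0.03, -0.01], -0.75], [[0, -0.03, -0.01], -0.8], [[0, -0.03, -0.01], -0.8]]}}

```text
time: 19.32
tool_pos: [0.4643, -0.3309, 0.0596]
tool_rot: [3.14, 0.001, 0.731]
contact_force: [-4.7, -4.4, -0.7]
opening: 0.0224
grip_force: 20.0
```

```bash
python3 o.py
```

```text
tool_pos [ 0.4643 -0.3309  0.0596]
tool_rot [3.1399e+00 1.5000e-03 7.3080e-01]
qpos [-0.7528  0.6255  1.6169 -0.0021  0.8976  0.0885]
contact_force [-4.715  -4.3655 -0.7354]
torque [-0.8219  0.8786  0.0162]
opening 0.0224
grip_force 19.9997
```

Emit:
{"op": "step_arm", "data": {"motion": [[[-0.02, 0, 0], -0.15], [[-0.02, 0, 0], -0.3], [[-0.02, 0, -0.005], -0.45], [[-0.02, 0, -0.005], -0.6], [[-0.02, 0, -0.01], -0.75], [[-0.02, 0, -0.01], -0.8], [[-0.02, 0, -0.01], -0.8], [[-0.02, 0, -0.01], -0.8]]}}

```text
time: 20.32
tool_pos: [0.4658, -0.3318, 0.0604]
tool_rot: [3.137, 0.003, 1.53]
contact_force: [4.6, -3.5, -4.7]
opening: 0.0226
grip_force: 20.0
```

```bash
python3 o.py
python3 - <<'E'
from h import *
t=snap("top");s=snap("side")
a=cv2.resize(t["pixels"][225:305,235:335],(400,400),interpolation=cv2.INTER_CUBIC)
b=cv2.resize(s["pixels"][320:400,230:310],(400,400),interpolation=cv2.INTER_CUBIC)
cv2.imwrite("pics/end.png",np.hstack([a,b])[:,:,::-1])
E
```

```text
tool_pos [ 0.4658 -0.3318  0.0604]
tool_rot [3.1367 0.0033 1.53  ]
qpos [-7.5330e-01  6.2480e-01  1.6154e+00  9.0000e-04  8.9550e-01 -7.1310e-01]
contact_force [ 4.5769 -3.4527 -4.7338]
torque [-0.5634 -0.8046  0.0148]
opening 0.0226
grip_force 19.9995
```

View pics/end.png

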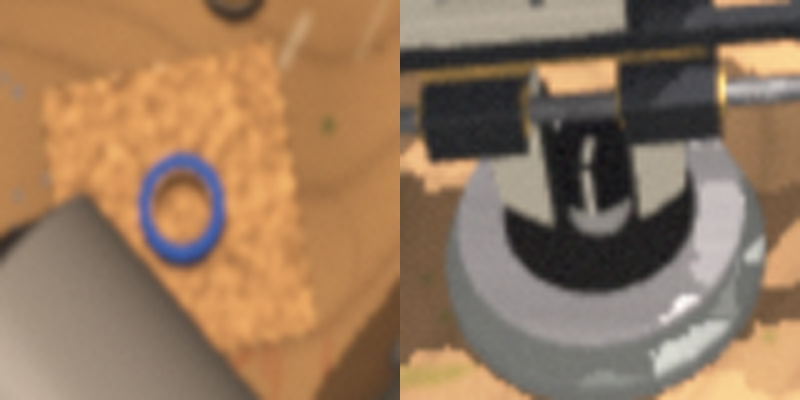

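The roll is still flat on the mat. The index line has moved about 0.5 rad clockwise from where it started. With roughly 2.1 rad down to bottom, that puts the cap about 1.6 rad above it.

```bash
python3 -c "
from cell import robot
print(robot.hand_in())"
```

```text
the job is handed in; nothing more can be done
None
```

I handed the job in with the blue tape roll flat near the centre of the mat. The cap was screwed down until it bottomed, then backed off about 1.6 rad and still held at 20 N; hand-in gave no verdict, so that angle is my estimate from turn count, torque and the index line.

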